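Index the hinge-fitting turntable to its next notch

ROBOT

A 6-joint arm with a two-finger parallel gripper is mounted at the origin on a cart in front of the work surface, level with it; the furniture and walls round the work are solid. World frame = base frame: x ahead of the robot, y to its left, z up, the work surface at z = 0. Lengths are in m, angles in degrees, forces in N, time in s.
With the tool pointing down it reaches from about 0.35 to 0.875 m from the base axis. Payload 4.2 kg.
Tool frame: the origin (TCP) lies midway between the tips of the shut fingers; the grasp point (between the pads) lies 19 mm behind it; z points along the fingers, y is the direction in which the jaws open and shut (so a half turn about z gives the same grasp; the last joint's range is limited). The gripper opens to 87 mm and grips with 3 to 60 N. Pads are 19 mm wide; open, the fingers measure 117 mm over their backs; the gripper's body (75 mm by 190 mm) begins 51 mm behind the grasp point.
Start: joints at [88.614, 22.042, 0.453, 0, -68.411, -14.817], TCP at [0.174, 0.6, 0.189] pointing down, gripper open.
Joint ranges: [-179.83, 179.83], [-69.29, 118.12], [-61.27, 80.66], [-181.25, 117.63], [-171.15, -9.14], [-177.46, 177.46]. Speed limits (degrees/s): [159.86, 159.86, 180, 180, 180, 180].

INTERFACE

Orientations are given as a 3x3 rotation matrix whose columns are the frame's x, y, z axes.
In Python, from station import r gives the robot as it stands.
- The arm moves only by the tool play_rows, never from a script. Its argument "commands" is a list that holds one entry, the list of rows, each a list of 7 numbers: the shift along the world's x, y, z in m, then the turn, a rotation vector about the world's x, y, z in rad, then the closure, from 0 (fully open) to 1 (shut). A call has 1 to 5 rows; each row is the pose to reach, as a shift and turn from the pose commanded when the call began; what a row does not reach only later rows make up. A row lasts 1/10 s, in which the tool goes at most 50 mm and 8.59 degrees, less where a joint would pass 70% of its speed; a pose out of reach is approached as far as the arm can. A call with a gripper value outside its range is refused whole. The fingers move at their own pace and stop on an object; the grip force is fixed at half the most. Time passes only in rows, so rows that repeat a pose let the fingers close. It gives the time, the measured TCP pose, the force and the opening at its end, in the units of the state.
- r.sense(): the state, without advancing time (a new reading comes with each control period).
- r.capture(name): name is "scene" or "side" or "wrist"; returns a dict with "image" (480x640x3 uint8, red, green, blue), "range_z" (480x640 float32, m along the optical axis (not along the pixel's ray), 0 where there is no reading), "intrinsics" (3x3 intrinsics, pixels), "extrinsics" (4x4, takes a point from camera to world coordinates); the wrist camera has in their place "mount" (4x4, takes a point from camera to tool coordinates, whose origin is the TCP and whose axes are the flange's). Camera axes: x right, y up, looking along -z (the intrinsics and any distortion apply to the point x, -y, -z); pixel columns grow to the right and rows downward; lengths in m; the calibration is good to about 2 mm. A picture is of the moment at which its call begins: read the wrist's pose just before it.
- r.finish_job(): hands the job in, once; it reports no verdict.
The state is a dict: "time_s": time; "joints": joint angles; "joint_velocities": joint speeds; "effort": joint torques, N m; "tcp_pos": TCP position; "ee_rot": TCP orientation; "wrist_force": force on the tool from outside, world axes, zero at the start; "moment": the same for the moment, N m; "gripper_width": opening from 0.0 (shut) to 1.0 (fully open).
Only numpy, scipy, OpenCV 4.12 (cv2) and the standard library are available. Lean on these libraries where they do the work, as an engineer would, in place of code of your own. Each camera call takes 0.05 s, during which the arm holds its last target. There are 200 camera calls.

TASK

The temple bundle at the work mark of the small turntable is finished: bring the next nest round to the mark. With a fingertip press down the sprung plunger knob on the plate's arm to unlock the plate, turn the plate clockwise (seen from above) by one notch, and let the plunger spring fully up into that notch so that the plate is locked again. Push only with the fingertips or the outside of the fingers, without forcing or gripping anything; the bundles stay lying in their nests and everything else on the table stays where it is.

Things in the scene. Friction and masses are not known exactly. Their poses are not given: they have to be found in the camera images.
- turntable: fixed hinge-fitting turntable; origin on the table top under its vertical axis, z up. Grey round foot, 224 mm across, 12 mm high, with a lug to 146 mm from the axis along its own -x; above it on a column a fixed steel index disc (208 mm across, z 34 to 42 mm) with six 11.5 mm notches in its rim, 60 degrees apart; above that the turning work plate
- turntable_axis (a point): the turntable's axis at the upper face of the work plate, 54 mm above the table top. The plate is a bare aluminium disc 184 mm across with six plastic nests (fences up to 63 mm above the table top) and one flat arm, 28 mm wide, which stands out to 139 mm from the axis and carries the plunger at 125 mm
- work_mark (a point): the small steel diamond on the foot's lug that marks the work position, 128 mm from the axis, 16 mm above the table top
- plate (a joint): turn of the work plate in rad, growing clockwise seen from above; near 0 at the start, locked in a notch, the arm 30 degrees anticlockwise of the work mark (seen from above); the next notch clockwise is at 1.047 (60 degrees). Turns lightly, 0.06 N m, up to 0.2 N m with the pin dragging on the disc; 0.008 rad of play when locked
- plunger (a joint): travel of the sprung plunger in m: 0 up, 0.012 fully down; the spring pushes up with 4 N at 0 and 9 N at 0.012. Pressed 0.009 or more, its pin is clear under the index disc and the plate can be turned. Let go between two notches it stays at about 0.009, dragging under the disc, and springs up by itself where a notch comes over the pin
- knob_dish (a point): centre of the floor of the dish in the plunger's round black knob, 88 mm above the table top when up, 125 mm from the axis; moves with plate and plunger. The knob is 47 mm across, the dish 41 mm; its rim stands 6 mm above the dish floor; its straight side reaches 13 mm down from the rim, then tapers to the underside at 75 mm; the arm's boss under it (27 mm across) ends at 62 mm
- pin (a point): middle of the plunger's locking pin under the arm: a steel rod 10 mm thick, radial, its tip 93 mm from the axis, 38 mm above the table top when the plunger is up. Rounded: it draws the plate into a notch from up to 2.5 mm to either side when let go
- bundle_work: loose bundle of dark temple shells, about 50 x 30 x 16 mm, lying in the nest at the work mark; origin under its centre, 54 mm above the table top
- nest_work (a point): floor centre of that bundle's nest, 68 mm from the axis; turns with the plate
- bundle_next: loose bundle of dark temple shells, about 50 x 30 x 16 mm, lying in the nest before it, one step anticlockwise of the work mark seen from above; origin under its centre, 54 mm above the table top
- nest_next (a point): floor centre of that bundle's nest, 68 mm from the axis; turns with the plate
- bundle_third: loose bundle of dark temple shells, about 50 x 30 x 16 mm, lying in the nest two steps anticlockwise; origin under its centre, 54 mm above the table top
- nest_third (a point): floor centre of that bundle's nest, 68 mm from the axis; turns with the plate
- bundle_fourth: loose bundle of dark temple shells, about 50 x 30 x 16 mm, lying in the nest three steps anticlockwise, opposite the work mark; origin under its centre, 54 mm above the table top
- nest_fourth (a point): floor centre of that bundle's nest, 68 mm from the axis; turns with the plate
- parts_bin: Bystander on the mat, to be left where it lies: small open blue bin of screws, 60 x 85 x 28 mm; origin at its underside
- side_cutters: Bystander on the mat, to be left where it lies: side cutters with blue handles, 120 x 49 x 12 mm; origin at the underside
- tape_b: Bystander on the mat, to be left where it lies: small black roll of tape, 55 mm across, 19 mm high; origin at its underside
- glue_bottle: Bystander on the mat, to be left where it lies: small white bottle with a pointed cap, 35 x 35 x 98 mm, standing; origin at its underside

How it is judged (in metres and radians):
On the way, in this order (a step that is already met when the one before it is completed fails the run):
1. the plunger is pressed in until its pin is clear of the index disc, the plate still at its first notch (value of joint plunger above 0.0085 m and value of joint plate between -0.08 and 0.08 rad), for 0.05 s.
2. the plate is turned clockwise, out of its first notch (value of joint plate above 0.25 rad and value of joint plunger above 0.004 m), for 0.05 s.
At the end, for the whole second after the job is handed in: The plate stands at its next notch clockwise (60 degrees on from the start, within 1.7 degrees) and at rest, the plunger is fully up (within 2 mm), and all four bundles lie in their nests (within 8 mm of the nest's centre, not raised) (value of joint plate between 1.017 and 1.077 rad and value of joint plunger below 0.002 m and velocity of joint plate between -0.03 and 0.03 rad/s and horizontal distance between bundle_work and nest_work below 0.008 m and height (world z) of each of bundle_work, bundle_next, bundle_third, bundle_fourth below 0.06 m and horizontal distance between bundle_next and nest_next below 0.008 m and horizontal distance between bundle_third and nest_third below 0.008 m and horizontal distance between bundle_fourth and nest_fourth below 0.008 m); the robot touches nothing.
It fails at once if the plate is turned the wrong way (anticlockwise), or on past the next notch, nearly half way to the one after it (value of joint plate above 1.5 rad or value of joint plate below -0.3 rad).
It fails at once if a bundle is lifted or leaves its nest (height (world z) of any of bundle_work, bundle_next, bundle_third, bundle_fourth above 0.066 m or horizontal distance between bundle_work and nest_work above 0.015 m or horizontal distance between bundle_next and nest_next above 0.015 m or horizontal distance between bundle_third and nest_third above 0.015 m or horizontal distance between bundle_fourth and nest_fourth above 0.015 m).
It fails at once if the knob is taken between the fingers instead of being pressed and pushed (horizontal distance between the grasp point and knob_dish below 0.012 m and z of the grasp point in the frame of knob_dish below 0.013 m and contact force between the fingers and plunger above 0.5 N).
It fails at once if the plunger is forced (over 45 N) (contact force between the fingers and plunger above 45 N).
It fails at once if something else on the table is moved (over 20 mm) or the bottle is tipped (distance of any of parts_bin, side_cutters, tape_b, glue_bottle from where it was at the start of the episode above 0.02 m or angle between glue_bottle's own z axis and vertical above 0.5 rad).
It also fails if it takes over 42 s, if anything falls off the work surface, if the arm or the gripper's body presses on something with over 40 N, if the wrist force passes 120 N, or if a joint passes its speed limit or range.

## Working session

There is one attempt and no reset: what is moved stays moved. The work goes in short steps, Python scripts to look and compute and a tool call to move; the robot and the scene stay as the last step left them, time stands still between calls to the robot, and variables do not carry over. Pictures are saved under pics/ and viewed, about 8 in all and at most 12, crops included, and the job is handed in when it is done.

Besides the shell and the picture viewer there is one more tool, called after ">>>" in YAML: its name, and indented under it one key for each argument. play_rows: Moves the arm, as the interface text tells. Its arguments: {"type":"object","properties":{"commands":{"type":"array","items":{"type":"array","items":{"type":"array","items":{"type":"number"}}}}},"required":["commands"]}

```bash
mkdir -p pics; ls; python3 - <<'E'
from station import r
import cv2,numpy as np
s=r.sense();print(s)
a=r.capture("scene");b=r.capture("side")
np.savez("c.npz",**{k+n:np.array(v) for n,c in(("A",a),("B",b)) for k,v in c.items()})
for n,c in(("a",a),("b",b)):
    cv2.imwrite(f"pics/{n}.png",c["image"][:,:,::-1]); print(c["intrinsics"],c["extrinsics"],[k for k in c])
E
```

```text
pics
{'time_s': 0.0, 'joints': array([ 8.86140165e+01,  2.20908333e+01,  3.79897652e-01, -2.93496417e-02,
       -6.84100779e+01, -1.48175483e+01]), 'joint_velocities': array([ 0.00811815,  0.03626814,  0.04137296, -0.02912326, -0.0439111 ,
        0.00129584]), 'effort': array([ 3.72450249e-04, -3.90657520e+01,  1.87400919e+01,  4.21957880e+00,
        1.09862076e-02, -1.98451899e-04]), 'tcp_pos': array([0.1741904 , 0.59953755, 0.18795879]), 'ee_rot': array([[ 9.60223752e-01, -2.79231208e-01, -5.27254983e-04],
       [-2.79231694e-01, -9.60221460e-01, -2.09989905e-03],
       [ 8.00757983e-05,  2.16359925e-03, -9.99997656e-01]]), 'wrist_force': array([ 0.01851288, -0.31943443,  0.03170364]), 'moment': array([ 0.02958052,  0.06179695, -0.03766735]), 'gripper_width': 1.002983567337162}
[[602.72692838   0.         318.24686126]
 [  0.         602.72692838 246.13627662]
 [  0.           0.           1.        ]] [[ 0.83550665  0.42837597 -0.34412594  0.04121112]
 [-0.54946226  0.64626268 -0.52956187 -1.07286542]
 [-0.00445583  0.63153668  0.7753332   1.28846704]
 [ 0.          0.          0.          1.        ]] ['image', 'range_z', 'intrinsics', 'extrinsics']
[[529.66765502   0.         322.03192355]
 [  0.         529.66765502 241.43344603]
 [  0.           0.           1.        ]] [[ 0.97622894  0.08569682 -0.19908069  0.35653796]
 [-0.21609263  0.45587563 -0.86341264 -1.22322746]
 [ 0.01676431  0.88590827  0.46355743  0.58896686]
 [ 0.          0.          0.          1.        ]] ['image', 'range_z', 'intrinsics', 'extrinsics']
```

View pics/a.png

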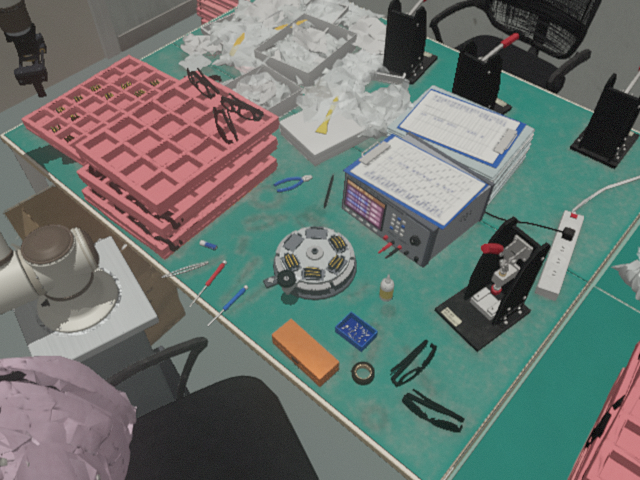

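View pics/b.png

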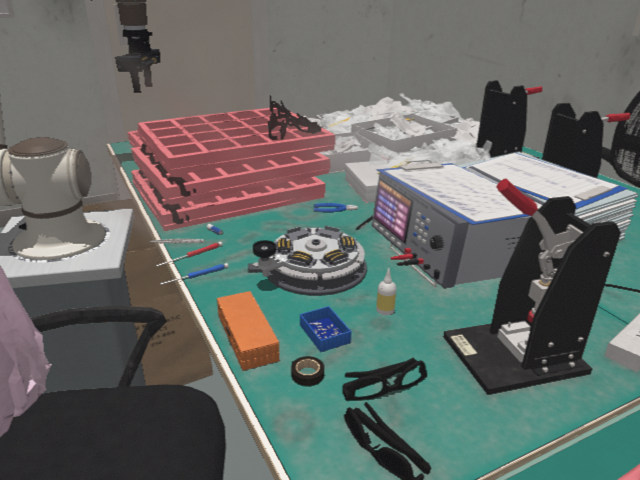

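The scene picture shows the turntable centred near (315,252), with its knob at about (287,279) and the lug at (270,282). In the side picture these are at (317,242), (264,248) and (262,266). Next I'll measure them from the range data.

```bash
cat > h.py <<'E'
import numpy as np
def cloud(img,rz,K,T):
    v,u=np.mgrid[:rz.shape[0],:rz.shape[1]]
    p=np.stack([(u-K[0,2])/K[0,0]*rz,-(v-K[1,2])/K[1,1]*rz,-rz],-1)
    return p@T[:3,:3].T+T[:3,3]
def ray(u,v,K,T,z):
    d=T[:3,:3]@np.array([(u-K[0,2])/K[0,0],-(v-K[1,2])/K[1,1],-1]);o=T[:3,3]
    return o+d*(z-o[2])/d[2]
def circ(p):
    A=np.c_[2*p[:,:2],np.ones(len(p))];s=np.linalg.lstsq(A,(p[:,:2]**2).sum(1),rcond=None)[0]
    return s[:2],np.sqrt(s[2]+s[0]**2+s[1]**2)
E
python3 - <<'E'
from h import *
import cv2
c=np.load("c.npz")
for n,ce,kn in(("A",(315,252),(287,279)),("B",(317,242),(264,247))):
    I=c["image"+n];rz=c["range_z"+n];K=c["intrinsics"+n];T=c["extrinsics"+n]
    P=cloud(I,rz,K,T)
    print(n,"ctr",ray(*ce,K,T,.06),P[ce[1],ce[0]],"knob",ray(*kn,K,T,.09),P[kn[1],kn[0]])
    c0=ray(*ce,K,T,.06)
    near=np.hypot(P[...,0]-c0[0],P[...,1]-c0[1])<.17
    # knob: high dark points
    hsv=cv2.cvtColor(I,cv2.COLOR_RGB2HSV)
    k0=ray(*kn,K,T,.09)
    m=(np.hypot(P[...,0]-k0[0],P[...,1]-k0[1])<.04)&(P[...,2]>.07)&(P[...,2]<.11)
    q=P[m];print("knobpts",len(q),q.min(0),q.max(0),q.mean(0))
    # plate: z in .05-.057
    m=near&(abs(P[...,2]-.054)<.004); q=P[m]
    hull=cv2.convexHull(q[:,:2].astype(np.float32))[:,0]
    print("plate",len(q),q.min(0),q.max(0),cv2.minEnclosingCircle(q[:,:2].astype(np.float32)))
    m=near&(hsv[...,1]<70)&(P[...,2]<.04)&(P[...,2]>.006)
    q=P[m];print("foot",q.min(0),q.max(0))
    cr=I[ce[1]-55:ce[1]+55,ce[0]-70:ce[0]+60]
    cv2.imwrite(f"pics/cr{n}.png",cv2.resize(cr,None,fx=5,fy=5,interpolation=2)[:,:,::-1])
# bystanders: points 15mm..200mm near table
P=cloud(c["imageA"],c["range_zA"],c["intrinsicsA"],c["extrinsicsA"])
print("bottle",P[288,387],"tower trays",P[150,255],P[100,150],"box",P[210,365],P[230,300])
E
```

```text
A ctr [ 0.56856014 -0.24560951  0.06      ] [ 0.5642506  -0.25236992  0.07003915] knob [ 0.45196385 -0.29887912  0.09      ] [ 0.4523303  -0.29818862  0.0889308 ]
knobpts 282 [ 0.42828341 -0.32135106  0.07753577] [ 0.47610148 -0.27178828  0.10075588] [ 0.45130045 -0.29661187  0.09019457]
plate 1609 [ 0.43663293 -0.3408649   0.0500208 ] [ 0.73829248 -0.15243423  0.0579989 ] ((0.5830734372138977, -0.24623322486877441), 0.1564435064792633)
foot [ 0.39929315 -0.38787109  0.00601346] [ 0.73496614 -0.09905169  0.03999803]
B ctr [ 0.57250632 -0.23854959  0.06      ] [ 0.56899438 -0.25456179  0.06860172] knob [ 0.45242189 -0.29583582  0.09      ] [ 0.45244391 -0.29562279  0.08988538]
knobpts 359 [ 0.42976866 -0.3236632   0.07018136] [ 0.47569217 -0.27286372  0.09674215] [ 0.45285336 -0.30102017  0.08941638]
plate 1779 [ 0.4402325  -0.34281329  0.05001273] [ 0.74201978 -0.15646415  0.05799444] ((0.5838495492935181, -0.23767133057117462), 0.15889593958854675)
foot [ 0.40943177 -0.36331371  0.00600409] [ 0.73952568 -0.09636531  0.03999581]
bottle [ 0.65372477 -0.44193421  0.06291757] tower trays [0.60884949 0.13361712 0.11023823] [0.42393211 0.42340632 0.18186727] box [ 0.73907845 -0.22877004  0.10375712] [ 0.57777657 -0.15747595  0.05664135]
```

View pics/crA.png

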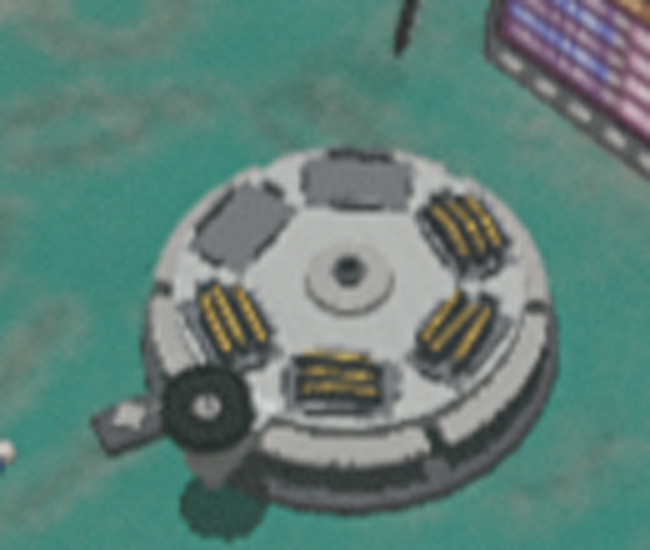

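The crop shows the hub at (348,268) and the knob centre at (207,405). The diamond is at (130,415) to its left, and the four bundles lie in their nests. The knob is near (0.452,-0.297) and the axis near (0.566,-0.253). I'll move above it with the fingers shut.

>>> play_rows:
  commands:
    - [[0,0,0.05,0,0,0,1],[0.02,0,0.1,0,0,0,1],[0.05,-0.04,0.11,0,0,0,1],[0.08,-0.08,0.11,0,0,0,1],[0.11,-0.12,0.11,0,0,0,1]]

```text
time_s: 0.6
tcp_pos: [0.2834, 0.481, 0.2992]
ee_rot: [[0.961, -0.278, -0.0], [-0.278, -0.961, 0.0], [-0.0, -0.0, -1.0]]
wrist_force: [1.5, 0.3, -0.2]
gripper_width: 0.63
```

>>> play_rows:
  commands:
    - [[0.03,-0.04,0,0,0,0.12,1],[0.055,-0.08,0,0,0,0.24,1],[0.075,-0.125,0,0,0,0.36,1],[0.09,-0.17,0,0,0,0.48,1],[0.1,-0.22,0,0,0,0.6,1]]

```text
time_s: 1.1
tcp_pos: [0.383, 0.2613, 0.2984]
ee_rot: [[0.949, 0.316, -0.001], [0.316, -0.949, -0.001], [-0.001, 0.001, -1.0]]
wrist_force: [1.7, -0.0, 0.9]
gripper_width: 0.172
```

>>> play_rows:
  commands:
    - [[0.01,-0.05,0,0,0,0.06,1],[0.02,-0.1,0,0,0,0.06,1],[0.02,-0.15,0,0,0,0.06,1],[0.02,-0.2,0,0,0,0.06,1],[0.02,-0.25,0,0,0,0.06,1]]

```text
time_s: 1.6
tcp_pos: [0.4019, 0.0132, 0.2989]
ee_rot: [[0.929, 0.369, 0.0], [0.369, -0.929, 0.0], [0.0, -0.0, -1.0]]
wrist_force: [1.0, 0.0, -0.2]
gripper_width: 0.004
```

>>> play_rows:
  commands:
    - [[0.01,-0.05,0,0,0,0,1],[0.02,-0.1,0,0,0,0,1],[0.03,-0.15,-0.01,0,0,0,1],[0.03,-0.2,-0.03,0,0,0,1],[0.03,-0.2,-0.05,0,0,0,1]]

```text
time_s: 2.1
tcp_pos: [0.4325, -0.1888, 0.2483]
ee_rot: [[0.932, 0.363, 0.0], [0.363, -0.932, -0.001], [-0.0, 0.001, -1.0]]
wrist_force: [0.4, -0.1, -0.1]
gripper_width: 0.004
```

```bash
cat > w.py <<'E'
from station import r
from h import *
import cv2
def wrist(name):
    s=r.sense();c=r.capture("wrist")
    W=np.eye(4);W[:3,:3]=s["ee_rot"];W[:3,3]=s["tcp_pos"]
    T=W@c["mount"];cv2.imwrite(f"pics/{name}.png",c["image"][:,:,::-1])
    np.savez(name+".npz",T=T,K=c["intrinsics"],I=c["image"],rz=c["range_z"]);return s,c,T
E
python3 - <<'E'
from w import *
s,c,T=wrist("w1");print(s["tcp_pos"],s["wrist_force"],T)
E
```

```text
[ 0.43252273 -0.18878069  0.24830883] [ 0.35567215 -0.05731005 -0.10396594] [[ 0.36266042  0.89532269  0.25860145  0.50240099]
 [-0.93191815  0.34768876  0.10315563 -0.16109713]
 [ 0.00244476 -0.27840585  0.96046041  0.4459896 ]
 [ 0.          0.          0.          1.        ]]
```

View pics/w1.png

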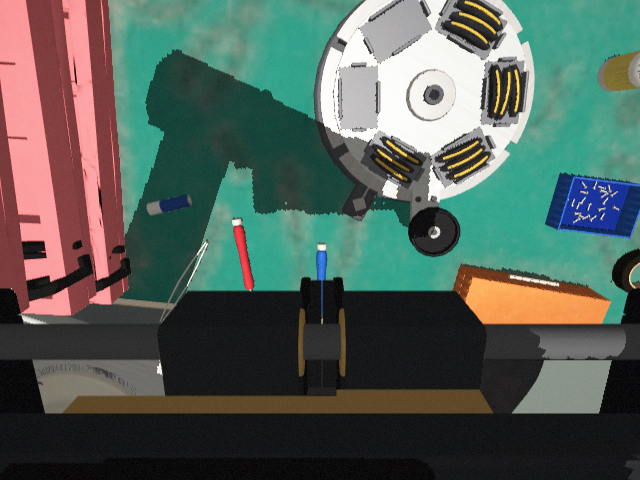

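The wrist view shows the knob circle at (434,232), with its light dish centre at the same spot, the hub at (433,94) and the diamond lug at about (357,203).

```bash
python3 - <<'E'
from h import *
import cv2
d=np.load("w1.npz");I,K,T,rz=d["I"],d["K"],d["T"],d["rz"]
g=cv2.cvtColor(I,cv2.COLOR_RGB2GRAY);R=lambda u,v,z:ray(u,v,K,T,z)
m=np.zeros_like(g);m[195:265,395:470]=(g<45)[195:265,395:470]*255
n,l,st,ce=cv2.connectedComponentsWithStats(m);i=1+np.argmax(st[1:,4])
cn=max(cv2.findContours((l==i).astype(np.uint8),0,1)[0],key=cv2.contourArea)
(u,v),rad=cv2.minEnclosingCircle(cn);k=R(u,v,.092);print("knob px",u,v,rad,k)
m=np.zeros_like(g);m[222:242,424:444]=(g>90)[222:242,424:444]
yy,xx=np.nonzero(m);print("dish",xx.mean(),yy.mean(),R(xx.mean(),yy.mean(),.088))
P=cloud(I,rz,K,T);print("range knob",P[228,434],P[232,420],"hub",P[105,433],P[82,433])
hz=P[105,433,2]
m=np.zeros_like(g);m[82:107,420:446]=(g<110)[82:107,420:446]
yy,xx=np.nonzero(m);a=R(xx.mean(),yy.mean(),hz);print("axis",a,"mark",R(357,203,.016))
for p in(k,R(357,203,.016)):
    dd=p-a;print(np.hypot(*dd[:2]),np.degrees(np.arctan2(dd[1],dd[0])))
# plate rim circle check: bright plate
m=((g>185)*255).astype(np.uint8);cn=max(cv2.findContours(m,0,1)[0],key=cv2.contourArea)[:,0]
q=np.array([R(x,y,.054) for x,y in cv2.convexHull(cn)[:,0]]);print("platefit",circ(q),len(q))
E
```

```text
knob px 433.5 230.5 25.894113540649414 [ 0.45236465 -0.29564066  0.092     ]
dish 434.44761904761907 232.23809523809524 [ 0.45056682 -0.29876951  0.088     ]
range knob [ 0.45454867 -0.2955793   0.09048954] [ 0.44604708 -0.28504509  0.08989452] hub [ 0.55815235 -0.25247336  0.06413361] [ 0.57631558 -0.24371919  0.06397047]
axis [ 0.56605984 -0.24860651  0.06413361] mark [ 0.43934661 -0.2297859   0.016     ]
0.12303986458970953 -157.52578803632738
0.1281033179967099 171.5516735003682
platefit (array([ 0.56425246, -0.24574226]), np.float64(0.1016234680276809)) 48
```

>>> play_rows:
  commands:
    - [[0.006,-0.035,-0.03,0,0,0,1],[0.012,-0.07,-0.06,0,0,0,1],[0.0185,-0.108,-0.09,0,0,0,1],[0.0185,-0.108,-0.13,0,0,0,1],[0.0185,-0.108,-0.14,0,0,0,1]]

```text
time_s: 2.65
tcp_pos: [0.448, -0.2917, 0.1047]
ee_rot: [[0.93, 0.367, -0.009], [0.367, -0.93, 0.004], [-0.007, -0.007, -1.0]]
wrist_force: [-0.5, -0.2, -0.8]
gripper_width: -0.002
```

```bash
python3 - <<'E'
from w import *
s,c,T=wrist("w2");print(s["tcp_pos"],s["wrist_force"]);K=c["intrinsics"]
q=np.linalg.inv(T)@np.r_[s["tcp_pos"],1];print("tip px",K[0,0]*q[0]/-q[2]+K[0,2],K[1,1]*-q[1]/-q[2]+K[1,2])
b=r.capture("side")["image"];cv2.imwrite("pics/s2.png",np.hstack([cv2.resize(c["image"][200:480,140:500],(400,311)),cv2.resize(b[180:280,210:338],(398,311),interpolation=2)])[:,:,::-1])
E
```

```text
[ 0.44795184 -0.29172898  0.10470837] [-0.46400919 -0.21542507 -0.77178002]
tip px 321.51237384344944 269.24899909648957
```

View pics/s2.png

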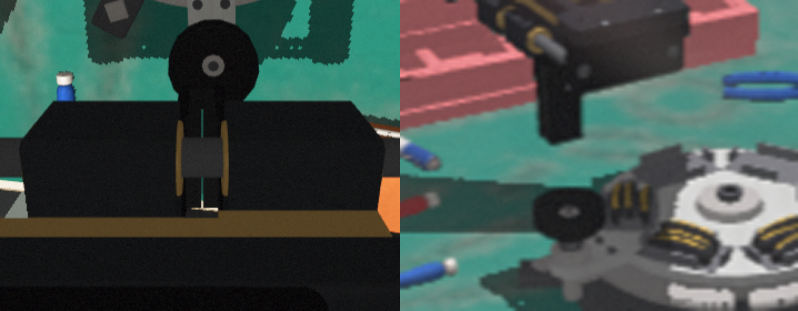

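The wrist half shows the fingertips overlapping the lower edge of the knob, with the dish centre at (213,65). In the side half the tip, at (565,140), looks too high above the knob. I'll check both by projection.

```bash
python3 - <<'E'
from w import *
s=r.sense();print(s["time_s"],s["tcp_pos"])
def pr(p,K,T):
    q=np.linalg.inv(T)@np.r_[p,1];return K[0,0]*q[0]/-q[2]+K[0,2],K[1,1]*q[1]/q[2]+K[1,2]
b=r.capture("side");print("side tcp",pr(s["tcp_pos"],b["intrinsics"],b["extrinsics"]),"knob",pr([.451,-.297,.09],b["intrinsics"],b["extrinsics"]))
d=np.load("w2.npz");print("wrist dish expected",pr([.451,-.297,.088],d["K"],d["T"]),"seen",213/400*360+140,65/311*280+200)
g=ray(213/400*360+140,65/311*280+200,d["K"],d["T"],.088);print("dish",g)
cv2.imwrite("pics/s3.png",cv2.resize(b["image"][180:280,210:338],(640,500),interpolation=2)[:,:,::-1])
s=r.sense();print(s["time_s"],s["tcp_pos"])
E
```

```text
2.75 [ 0.45018132 -0.29201947  0.1079758 ]
side tcp (np.float64(262.32256257364793), np.float64(238.17831109622924)) knob (np.float64(263.3553806178914), np.float64(247.33607375236008))
wrist dish expected (np.float64(331.9286358012081), np.float64(257.48642439357644)) seen 331.7 258.5209003215434
dish [ 0.45035385 -0.29711553  0.088     ]
2.8 [ 0.45172073 -0.29239067  0.10993155]
```

View pics/s3.png

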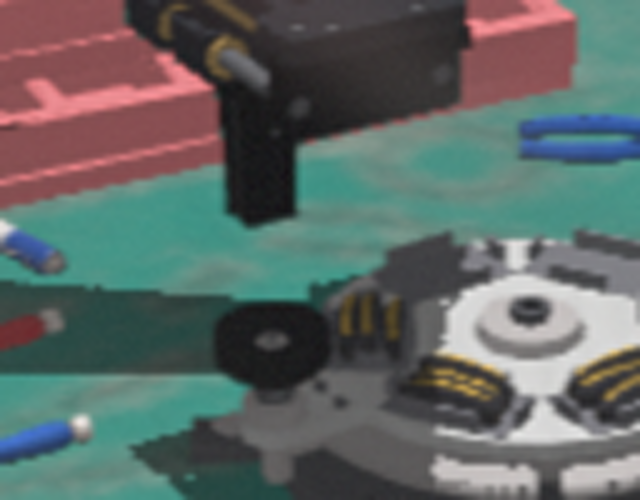

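```bash
python3 - <<'E'
from w import *
s=r.sense();print(s["time_s"],s["tcp_pos"],s["joints"],s["wrist_force"])
for n in("side","scene"):
    b=r.capture(n);P=cloud(b["image"],b["range_z"],b["intrinsics"],b["extrinsics"])
    m=(np.hypot(P[...,0]-.45,P[...,1]+.297)<.05)&(P[...,2]>.098)&(b["range_z"]>0)
    q=P[m];print(n,len(q),q.min(0),q.max(0));o=np.argsort(q[:,2])[:8];print(q[o].round(3))
    if n=="side": print(P[218:226,260:264].round(3)[:,1])
s=r.sense();print(s["time_s"],s["tcp_pos"])
E
```

```text
2.8 [ 0.45172073 -0.29239067  0.10993155] [-1.56143277e+01  1.78189193e+01 -1.82954169e+01  4.47921627e-02
 -5.38749301e+01  1.27305466e+02] [-0.29712226 -0.44478179  1.13220672]
side 8132 [ 0.40588406 -0.34561151  0.1436414 ] [ 0.49712087 -0.26014801  0.51322738]
[[ 0.443 -0.291  0.144]
 [ 0.445 -0.296  0.144]
 [ 0.45  -0.302  0.144]
 [ 0.458 -0.301  0.145]
 [ 0.448 -0.304  0.145]
 [ 0.462 -0.299  0.145]
 [ 0.44  -0.286  0.146]
 [ 0.445 -0.306  0.146]]
[[ 0.448 -0.304  0.158]
 [ 0.448 -0.306  0.156]
 [ 0.447 -0.308  0.155]
 [ 0.448 -0.305  0.152]
 [ 0.447 -0.307  0.151]
 [ 0.448 -0.303  0.146]
 [ 0.448 -0.304  0.145]
 [ 0.476 -0.015  0.003]]
scene 4701 [ 0.40384554 -0.34686381  0.09800395] [ 0.49536717 -0.24996896  0.51846717]
[[ 0.466 -0.282  0.098]
 [ 0.473 -0.302  0.098]
 [ 0.43  -0.303  0.098]
 [ 0.437 -0.315  0.099]
 [ 0.458 -0.318  0.099]
 [ 0.433 -0.284  0.1  ]
 [ 0.433 -0.313  0.1  ]
 [ 0.428 -0.306  0.1  ]]
2.9 [ 0.45288113 -0.29270314  0.11151212]
```

>>> play_rows:
  commands:
    - [[0,0,0,0,0,0,1],[0,0,0,0,0,0,1],[0,0,0,0,0,0,1]]

```text
time_s: 3.2
tcp_pos: [0.4516, -0.2928, 0.11]
ee_rot: [[0.93, 0.369, 0.002], [0.369, -0.93, -0.0], [0.001, 0.001, -1.0]]
wrist_force: [-0.8, -0.0, -0.1]
gripper_width: 0.006
```

```bash
python3 - <<'E'
from w import *
s=r.sense();print(s["time_s"],s["tcp_pos"],s["joint_velocities"].round(2),s["wrist_force"])
for n in("side","scene"):
    b=r.capture(n);P=cloud(b["image"],b["range_z"],b["intrinsics"],b["extrinsics"])
    m=(np.hypot(P[...,0]-.45,P[...,1]+.297)<.035)&(P[...,2]>.104)&(b["range_z"]>0)
    q=P[m];o=np.argsort(q[:,2])[:8];print(n,q[o].round(3).tolist())
s,c,T=wrist("w3");P=cloud(c["image"],c["range_z"],c["intrinsics"],T)
print("knob z wrist",P[245:262:4,325:340:4,2].round(3))
print("finger rows",[(v,P[v,321].round(3).tolist(),P[v,312].round(3).tolist()) for v in range(262,400,12)])
d=np.load("c.npz");P=cloud(0,d["range_zB"],d["intrinsicsB"],d["extrinsicsB"])
m=(np.hypot(P[...,0]-.174,P[...,1]-.6)<.09)&(P[...,2]>.186+.002);q=P[m];o=np.argsort(q[:,2])[:8];print("start",q[o].round(3).tolist())
E
```

```text
3.2 [ 0.45160207 -0.29275895  0.1100245 ] [-0.19  0.47 -0.36 -0.09  0.08  0.11] [-0.80690434 -0.00604435 -0.08278646]
side [[0.45, -0.3, 0.143], [0.444, -0.297, 0.144], [0.443, -0.293, 0.145], [0.457, -0.302, 0.145], [0.464, -0.299, 0.146], [0.447, -0.305, 0.146], [0.439, -0.29, 0.146], [0.455, -0.303, 0.146]]
scene [[0.445, -0.302, 0.143], [0.444, -0.298, 0.144], [0.448, -0.302, 0.145], [0.443, -0.295, 0.145], [0.44, -0.291, 0.146], [0.441, -0.295, 0.147], [0.464, -0.294, 0.148], [0.459, -0.297, 0.148]]
knob z wrist [[0.09  0.09  0.091 0.09 ]
 [0.091 0.088 0.09  0.09 ]
 [0.091 0.09  0.091 0.09 ]
 [0.09  0.091 0.091 0.09 ]
 [0.091 0.092 0.09  0.091]]
finger rows [(262, [0.449, -0.293, 0.092], [0.446, -0.289, 0.089]), (274, [0.441, -0.297, 0.089], [0.44, -0.291, 0.09]), (286, [0.457, -0.29, 0.146], [0.458, -0.286, 0.152]), (298, [0.452, -0.292, 0.148], [0.458, -0.286, 0.165]), (310, [0.447, -0.294, 0.149], [0.457, -0.286, 0.174]), (322, [0.442, -0.296, 0.15], [0.457, -0.287, 0.183]), (334, [0.48, -0.281, 0.231], [0.479, -0.279, 0.231]), (346, [0.478, -0.282, 0.233], [0.477, -0.28, 0.233]), (358, [0.475, -0.283, 0.232], [0.474, -0.281, 0.232]), (370, [0.323, -0.343, 0.004], [0.447, -0.291, 0.195]), (382, [0.311, -0.348, 0.003], [0.442, -0.293, 0.195]), (394, [0.128, -0.421, -0.232], [0.122, -0.407, -0.232])]
start [[0.172, 0.558, 0.222], [0.181, 0.647, 0.223], [0.158, 0.554, 0.224], [0.167, 0.552, 0.224], [0.198, 0.64, 0.224], [0.164, 0.551, 0.224], [0.152, 0.552, 0.224], [0.191, 0.639, 0.224]]
```

Both cameras put the real fingertips about 34 mm behind the reported TCP: z is 0.144 where the TCP reads 0.110. The grasp-point rule may therefore bite if I press with shut fingers. The safer way is to half-open the gripper and press with one fingertip, with the other finger radially outboard so the grasp point stays about 29 mm from the knob.

>>> play_rows:
  commands:
    - [[-0.005,-0.003,0,0,0,-0.14,0.5],[-0.01,-0.006,0,0,0,-0.28,0.5],[-0.015,-0.009,0,0,0,-0.42,0.5],[-0.02,-0.012,0,0,0,-0.56,0.5],[-0.028,-0.015,0,0,0,-0.7,0.5]]

```text
time_s: 3.85
tcp_pos: [0.4232, -0.3081, 0.109]
ee_rot: [[0.947, -0.323, 0.0], [-0.323, -0.947, -0.0], [0.0, 0.0, -1.0]]
wrist_force: [0.7, 0.2, -0.7]
gripper_width: 0.375
```

>>> play_rows:
  commands:
    - [[0,0,0,0,0,-0.14,0.5],[0,0,0,0,0,-0.28,0.5],[0,0,0,0,0,-0.42,0.5],[0,0,0,0,0,-0.56,0.5],[0,0,0,0,0,-0.7,0.5]]

```text
time_s: 4.35
tcp_pos: [0.4231, -0.3079, 0.109]
ee_rot: [[0.516, -0.857, -0.0], [-0.857, -0.516, 0.0], [-0.0, 0.0, -1.0]]
wrist_force: [-0.3, -0.1, 0.9]
gripper_width: 0.497
```

>>> play_rows:
  commands:
    - [[0,0,-0.01,0,0,-0.14,0.5],[0,0,-0.02,0,0,-0.17,0.5],[0,0,-0.025,0,0,-0.17,0.5],[0,0,-0.025,0,0,-0.17,0.5]]

```text
time_s: 4.75
tcp_pos: [0.4226, -0.3077, 0.0834]
ee_rot: [[0.37, -0.929, -0.002], [-0.929, -0.37, 0.001], [-0.001, 0.001, -1.0]]
wrist_force: [-0.6, 0.7, -0.2]
gripper_width: 0.501
```

```bash
python3 - <<'E'
from w import *
s,c,T=wrist("w4");print(s["tcp_pos"],s["wrist_force"],s["gripper_width"],s["joints"].round(1))
P=cloud(c["image"],c["range_z"],c["intrinsics"],T)
for n in("wrist","side","scene"):
    if n!="wrist":
        b=r.capture(n);P=cloud(b["image"],b["range_z"],b["intrinsics"],b["extrinsics"]);ok=b["range_z"]>0
    else: ok=c["range_z"]>0
    for nm,ctr in(("in",s["tcp_pos"]-.0293*s["ee_rot"][:,1]),("out",s["tcp_pos"]+.0293*s["ee_rot"][:,1])):
        m=(np.hypot(P[...,0]-ctr[0],P[...,1]-ctr[1])<.022)&(P[...,2]>.103)&(P[...,2]<.16)&ok
        q=P[m]-s["tcp_pos"];q=q@s["ee_rot"]
        if len(q): print(n,nm,len(q),np.percentile(q,[1,99],axis=0).round(4).tolist(),P[m][:,2].min())
E
```

```text
[ 0.42259347 -0.30771645  0.08335338] [-0.55466419  0.7037726  -0.24782395] 0.5011316730893034 [-18.3  18.3 -22.1  -0.  -49.7  40. ]
wrist in 1553 [[-0.0076, -0.0321, -0.0763], [0.0117, -0.0204, -0.0359]] 0.11775383908274653
wrist out 1546 [[-0.0079, 0.0229, -0.076], [0.0116, 0.0346, -0.0357]] 0.1178433301977875
side in 187 [[-0.0087, -0.0351, -0.0764], [0.0148, -0.0217, -0.0348]] 0.11742077677056778
side out 166 [[-0.0084, 0.0206, -0.076], [0.0149, 0.0346, -0.036]] 0.11934956373233963
scene in 67 [[-0.0108, -0.0324, -0.0745], [0.0126, -0.0204, -0.0341]] 0.11538852508865038
scene out 37 [[-0.005, 0.0211, -0.0672], [0.012, 0.0329, -0.0335]] 0.11585148269238599
```

View pics/w4.png

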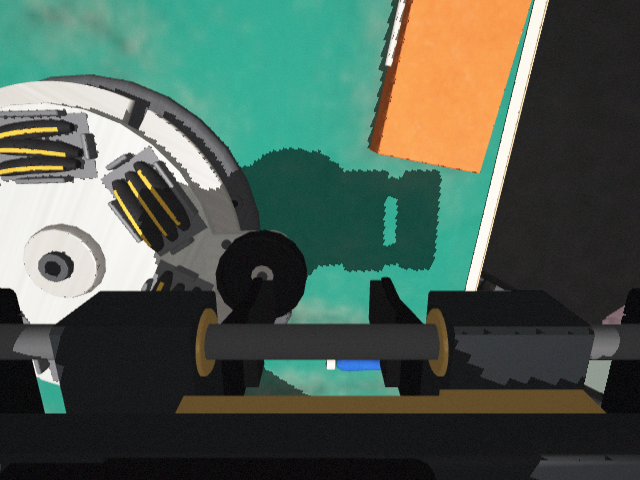

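The wrist view shows the inner finger's tip at about (268,285), just over the knob at (262,275). The outer finger at (380,285) is over free mat. The tips are 35 mm behind the TCP, so I expect contact at a TCP z of about 0.053.

>>> play_rows:
  commands:
    - [[0.002,0.002,-0.01,0,0,0,0.5],[0.002,0.002,-0.018,0,0,0,0.5],[0.002,0.002,-0.024,0,0,0,0.5],[0.002,0.002,-0.026,0,0,0,0.5],[0.002,0.002,-0.026,0,0,0,0.5]]

```text
time_s: 5.4
tcp_pos: [0.4248, -0.3058, 0.0575]
ee_rot: [[0.369, -0.929, -0.001], [-0.929, -0.369, 0.0], [-0.001, 0.001, -1.0]]
wrist_force: [0.2, -0.1, 0.7]
gripper_width: 0.502
```

>>> play_rows:
  commands:
    - [[0,0,-0.002,0,0,0,0.5],[0,0,-0.004,0,0,0,0.5],[0,0,-0.006,0,0,0,0.5],[0,0,-0.008,0,0,0,0.5],[0,0,-0.008,0,0,0,0.5]]

```text
time_s: 5.9
tcp_pos: [0.4256, -0.3062, 0.0505]
ee_rot: [[0.369, -0.929, 0.001], [-0.929, -0.369, -0.001], [0.001, -0.001, -1.0]]
wrist_force: [-2.1, -0.5, 6.2]
gripper_width: 0.501
```

>>> play_rows:
  commands:
    - [[0,0,-0.002,0,0,0,0.5],[0,0,-0.004,0,0,0,0.5],[0,0,-0.006,0,0,0,0.5],[0,0,-0.008,0,0,0,0.5],[0,0,-0.008,0,0,0,0.5]]

```text
time_s: 6.4
tcp_pos: [0.4257, -0.3065, 0.043]
ee_rot: [[0.37, -0.929, 0.001], [-0.929, -0.37, -0.001], [0.002, -0.001, -1.0]]
wrist_force: [-1.7, 0.2, 9.0]
gripper_width: 0.5
```

```bash
python3 - <<'E'
from w import *
s,c,T=wrist("w5");print(s["tcp_pos"],s["wrist_force"])
for n in("side","scene"):
    b=r.capture(n);P=cloud(b["image"],b["range_z"],b["intrinsics"],b["extrinsics"])
    q=P[(np.hypot(P[...,0]-.4505,P[...,1]+.297)<.022)&(b["range_z"]>0)&(P[...,2]<.1)&(P[...,2]>.068)]
    print(n,len(q),np.percentile(q[:,2],[10,50,90]))
print(r.sense()["wrist_force"])
E
```

```text
[ 0.42570973 -0.30645886  0.04302822] [-1.73709614  0.1844698   9.01895267]
side 214 [0.07585458 0.08027837 0.09468918]
scene 127 [0.07435444 0.07931606 0.08900818]
[-1.63410019 -0.14530852  8.4174166 ]
```

>>> play_rows:
  commands:
    - [[0,0,-0.001,0,0,0,0.5],[0,0,-0.001,0,0,0,0.5]]

```text
time_s: 6.75
tcp_pos: [0.4259, -0.3068, 0.0428]
ee_rot: [[0.37, -0.929, 0.002], [-0.929, -0.37, -0.002], [0.003, -0.001, -1.0]]
wrist_force: [-3.0, -1.5, 11.1]
gripper_width: 0.499
```

```bash
python3 - <<'E'
import numpy as np
from station import r
s=r.sense();p=s["tcp_pos"];print(p,s["wrist_force"])
A=np.array([.566,-.2485]);d=p[:2]-A;print(np.hypot(*d),np.degrees(np.arctan2(d[1],d[0])))
pr=np.zeros(2)
for k in range(5,70,5):
    t=-np.radians(k);R=np.array([[np.cos(t),-np.sin(t)],[np.sin(t),np.cos(t)]]);print(k,(R@d-d).round(4),round(t,3))
E
```

```text
[ 0.42593449 -0.30684685  0.04276523] [-2.96381115 -1.47604581 11.13186358]
0.1517323324630426 -157.38493808675824
5 [-0.0046  0.0124] -0.087
10 [-0.008   0.0252] -0.175
15 [-0.0103  0.0382] -0.262
20 [-0.0115  0.0514] -0.349
25 [-0.0115  0.0647] -0.436
30 [-0.0104  0.0778] -0.524
35 [-0.0081  0.0909] -0.611
40 [-0.0047  0.1037] -0.698
45 [-0.0002  0.1161] -0.785
50 [0.0053 0.1281] -0.873
55 [0.0119 0.1396] -0.96
60 [0.0195 0.1505] -1.047
65 [0.028  0.1606] -1.134
```

The plunger is at its stop, with 11 N on the finger. Now I'll turn the plate.

>>> play_rows:
  commands:
    - [[-0.0023,0.0062,0,0,0,-0.044,0.5],[-0.0046,0.0124,0,0,0,-0.087,0.5],[-0.0063,0.0188,0,0,0,-0.131,0.5],[-0.008,0.0252,0,0,0,-0.175,0.5],[-0.0103,0.0382,0,0,0,-0.262,0.5]]

```text
time_s: 7.25
tcp_pos: [0.4154, -0.2687, 0.0427]
ee_rot: [[0.113, -0.994, 0.002], [-0.994, -0.113, -0.002], [0.002, -0.001, -1.0]]
wrist_force: [-2.1, -1.6, 11.6]
gripper_width: 0.496
```

```bash
cat > ang.py <<'E'
from w import *
A=np.array([.566,-.2485])
def knob():
    out=[];s=r.sense();p=s["tcp_pos"]
    for n in("side","scene"):
        b=r.capture(n);P=cloud(0,b["range_z"],b["intrinsics"],b["extrinsics"])
        d=P[...,:2]-A;g=cv2.cvtColor(b["image"],cv2.COLOR_RGB2GRAY)
        R=np.hypot(d[...,0],d[...,1]);a=np.degrees(np.arctan2(d[...,1],d[...,0]))%360
        m=(R>.098)&(R<.152)&(P[...,2]>.065)&(P[...,2]<.1)&(a>120)&(a<225)&(g<70)
        # exclude points on fingers
        q=(np.dstack([P[...,:2]-p[:2]])@s["ee_rot"][:2,:2])
        if m.sum(): out.append((n,int(m.sum()),round(float((a[m].min()+a[m].max())/2),1),np.percentile(P[m][:,2],[10,50,90]).round(3)))
    f=p[:2]-.0275*s["ee_rot"][:2,1]-A
    print("tcp",p.round(4),"F",s["wrist_force"].round(1),"finger r,ang",np.hypot(*f).round(4),(np.degrees(np.arctan2(f[1],f[0]))%360).round(1),"knob",out)
E
python3 -c "from ang import *;knob()"
```

```text
tcp [ 0.4154 -0.2687  0.0427] F [-2.1 -1.6 11.6] finger r,ang 0.1245 187.9 knob [('side', 327, 189.2, array([0.073, 0.079, 0.088])), ('scene', 216, 188.6, array([0.074, 0.078, 0.088]))]
```

>>> play_rows:
  commands:
    - [[-0.0012,0.0132,0,0,0,-0.087,0.5],[-0.0012,0.0265,0,0,0,-0.174,0.5],[-0.0001,0.0396,0,0,0,-0.262,0.5],[0.0022,0.0527,0,0,0,-0.349,0.5],[0.0056,0.0655,0,0,0,-0.436,0.5]]

```text
time_s: 7.85
tcp_pos: [0.4206, -0.2022, 0.0427]
ee_rot: [[-0.317, -0.948, 0.001], [-0.948, 0.317, -0.001], [0.001, -0.001, -1.0]]
wrist_force: [-3.4, 0.1, 13.7]
gripper_width: 0.493
```

>>> play_rows:
  commands:
    - [[0.0022,0.0062,0,0,0,-0.044,0.5],[0.0045,0.0124,0,0,0,-0.087,0.5],[0.007,0.0185,0,0,0,-0.131,0.5],[0.01,0.0244,0,0,0,-0.175,0.5],[0.01,0.0244,0,0,0,-0.175,0.5]]

```text
time_s: 8.35
tcp_pos: [0.4308, -0.1774, 0.0427]
ee_rot: [[-0.474, -0.88, 0.001], [-0.88, 0.474, -0.0], [0.0, -0.001, -1.0]]
wrist_force: [-4.6, 4.3, 14.5]
gripper_width: 0.502
```

```bash
python3 -c "from ang import *;knob();wrist('w6')"
```

```text
tcp [ 0.4308 -0.1774  0.0427] F [-4.6  4.3 14.5] finger r,ang 0.1253 152.4 knob [('side', 298, 153.3, array([0.072, 0.079, 0.09 ])), ('scene', 223, 153.5, array([0.073, 0.078, 0.085]))]
```

View pics/w6.png

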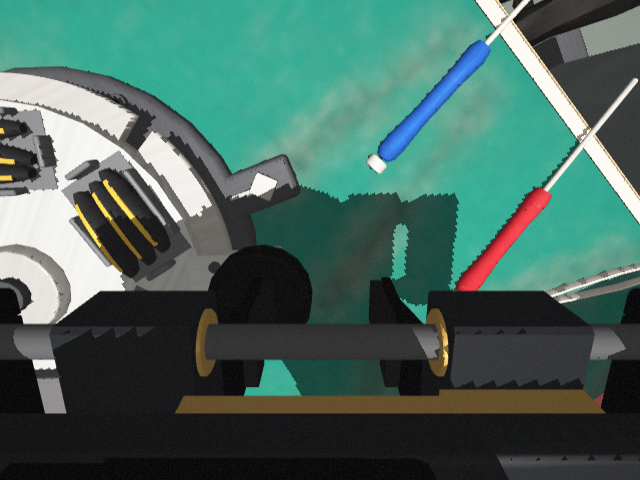

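The knob now stands at about 153.4°, some 49° of turn, and the target is about 142°. The wrist view shows the finger in the dish at (268,290) and the bundles in their nests. I'll turn 8° more pressed, then ease off and nudge it into the notch by the rim.

>>> play_rows:
  commands:
    - [[0.0026,0.0046,0,0,0,-0.035,0.5],[0.0053,0.0092,0,0,0,-0.07,0.5],[0.0082,0.0137,0,0,0,-0.105,0.5],[0.0111,0.0181,0,0,0,-0.14,0.5],[0.0111,0.0181,0,0,0,-0.14,0.5]]

```text
time_s: 9.0
tcp_pos: [0.4418, -0.1592, 0.0427]
ee_rot: [[-0.593, -0.805, 0.001], [-0.805, 0.593, -0.0], [-0.0, -0.001, -1.0]]
wrist_force: [-4.7, 3.8, 15.4]
gripper_width: 0.499
```

```bash
python3 -c "from ang import *;knob()"
```

```text
tcp [ 0.4418 -0.1592  0.0427] F [-4.7  3.8 15.4] finger r,ang 0.1255 144.4 knob [('side', 286, 145.9, array([0.072, 0.079, 0.091])), ('scene', 210, 145.6, array([0.074, 0.078, 0.086]))]
```

>>> play_rows:
  commands:
    - [[0,0,0.003,0,0,0,0.5],[0,0,0.006,0,0,0,0.5],[0,0,0.006,0,0,0,0.5]]

```text
time_s: 9.4
tcp_pos: [0.4417, -0.1595, 0.0472]
ee_rot: [[-0.593, -0.805, 0.001], [-0.805, 0.593, 0.0], [-0.001, -0.0, -1.0]]
wrist_force: [-0.0, 0.2, -0.1]
gripper_width: 0.501
```

```bash
python3 -c "from ang import *;knob()"
```

```text
tcp [ 0.4417 -0.1595  0.0472] F [-0.   0.2 -0.1] finger r,ang 0.1254 144.6 knob [('side', 277, 145.7, array([0.076, 0.082, 0.091])), ('scene', 209, 145.7, array([0.077, 0.083, 0.09 ]))]
```

>>> play_rows:
  commands:
    - [[0.0016,0.0021,0,0,0,-0.017,0.5],[0.0032,0.0042,0,0,0,-0.035,0.5],[0.0049,0.0063,0,0,0,-0.052,0.5],[0.0049,0.0063,0,0,0,-0.052,0.5]]

```text
time_s: 9.9
tcp_pos: [0.4467, -0.1531, 0.0468]
ee_rot: [[-0.634, -0.773, -0.0], [-0.773, 0.634, 0.0], [-0.0, 0.0, -1.0]]
wrist_force: [0.6, -0.2, -0.8]
gripper_width: 0.498
```

```bash
python3 -c "from ang import *;knob()"
```

```text
tcp [ 0.4467 -0.1531  0.0468] F [ 0.6 -0.2 -0.8] finger r,ang 0.1253 141.5 knob [('side', 289, 145.7, array([0.076, 0.083, 0.092])), ('scene', 220, 145.4, array([0.078, 0.082, 0.089]))]
```

>>> play_rows:
  commands:
    - [[0.0017,0.002,0,0,0,-0.017,0.5],[0.0034,0.004,0,0,0,-0.035,0.5],[0.0034,0.004,0,0,0,-0.035,0.5]]

```text
time_s: 10.3
tcp_pos: [0.4499, -0.1491, 0.0475]
ee_rot: [[-0.661, -0.75, -0.0], [-0.75, 0.661, 0.0], [0.0, 0.0, -1.0]]
wrist_force: [-2.4, 2.7, 5.7]
gripper_width: 0.499
```

```bash
python3 -c "from ang import *;knob()"
```

```text
tcp [ 0.4499 -0.1491  0.0475] F [-2.4  2.7  5.7] finger r,ang 0.1254 139.6 knob [('side', 282, 144.7, array([0.076, 0.083, 0.092])), ('scene', 218, 144.6, array([0.078, 0.083, 0.089]))]
```

>>> play_rows:
  commands:
    - [[0,0,0.001,0,0,0,0.5],[0,0,0.002,0,0,0,0.5],[0,0,0.002,0,0,0,0.5]]

```text
time_s: 10.7
tcp_pos: [0.4507, -0.1491, 0.0495]
ee_rot: [[-0.661, -0.751, 0.002], [-0.751, 0.661, 0.0], [-0.001, -0.001, -1.0]]
wrist_force: [-0.0, 3.0, 4.9]
gripper_width: 0.501
```

```bash
python3 -c "from ang import *;knob()"
```

```text
tcp [ 0.4507 -0.1491  0.0495] F [-0.   3.   4.9] finger r,ang 0.1247 139.4 knob [('side', 280, 143.8, array([0.078, 0.085, 0.092])), ('scene', 215, 143.3, array([0.081, 0.086, 0.092]))]
```

The plunger follows the finger up (knob z rose from 0.083 to 0.0855) while the plate is drawn in, so the pin is entering the notch. I'll lift straight off.

>>> play_rows:
  commands:
    - [[0,0,0.003,0,0,0,0.5],[0,0,0.006,0,0,0,0.5],[0,0,0.01,0,0,0,0.5],[0,0,0.02,0,0,0,0.5],[0,0,0.04,0,0,0,0.5]]

```text
time_s: 11.3
tcp_pos: [0.448, -0.1495, 0.0884]
ee_rot: [[-0.661, -0.75, -0.005], [-0.75, 0.661, 0.0], [0.003, 0.004, -1.0]]
wrist_force: [0.8, 0.4, -0.3]
gripper_width: 0.496
```

>>> play_rows:
  commands:
    - [[-0.02,0.02,0.04,0,0,0,0.5],[-0.04,0.04,0.07,0,0,0,0.5],[-0.05,0.05,0.1,0,0,0,0.5],[-0.05,0.05,0.12,0,0,0,0.5],[-0.05,0.05,0.12,0,0,0,0.5]]

```text
time_s: 11.8
tcp_pos: [0.4013, -0.0993, 0.2127]
ee_rot: [[-0.66, -0.751, 0.008], [-0.751, 0.66, 0.0], [-0.005, -0.006, -1.0]]
wrist_force: [0.4, 0.0, 0.2]
gripper_width: 0.498
```

```bash
python3 - <<'E'
from ang import *
knob()
d=np.load("c.npz");t=[]
for n,k in(("side","B"),("scene","A")):
    P=cloud(0,d["range_z"+k],d["intrinsics"+k],d["extrinsics"+k]);g=cv2.cvtColor(d["image"+k],cv2.COLOR_RGB2GRAY)
    q=P[...,:2]-A;R=np.hypot(q[...,0],q[...,1]);a=np.degrees(np.arctan2(q[...,1],q[...,0]))%360
    m=(R>.098)&(R<.152)&(P[...,2]>.065)&(P[...,2]<.1)&(a>120)&(a<225)&(g<70)
    print("start",n,(a[m].min()+a[m].max())/2,np.percentile(P[m][:,2],[10,50,90]).round(3))
c=r.capture("scene")["image"];b=r.capture("side")["image"]
cv2.imwrite("pics/end.png",np.hstack([cv2.resize(x,(400,340),interpolation=2) for x in(c[197:307,250:380],b[187:297,240:370])])[:,:,::-1])
E
```

```text
tcp [ 0.4013 -0.0993  0.2127] F [0.4 0.  0.2] finger r,ang 0.1948 137.7 knob [('side', 275, 143.3, array([0.082, 0.089, 0.094])), ('scene', 219, 143.0, array([0.086, 0.09 , 0.095]))]
start side 203.40928071343018 [0.082 0.089 0.095]
start scene 202.69399814669725 [0.086 0.09  0.095]
```

View pics/end.png

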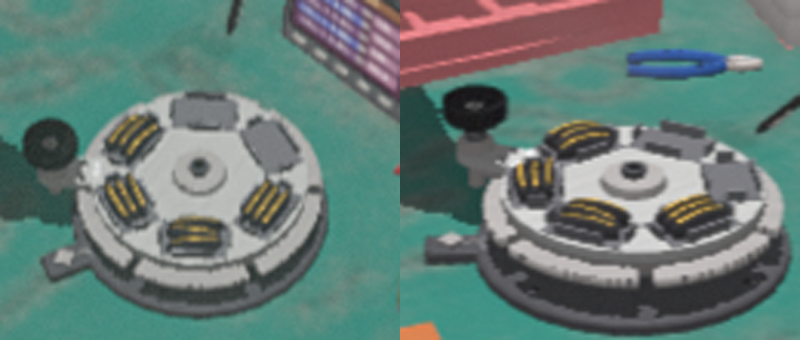

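The knob turned 203.4° → 143.3° in the side view and 202.7° → 143.0° in the scene view, about 60°. Its height profile matches the start, so the plunger is fully up. The picture shows the knob at (50,145) and (475,105), with all four bundles in their nests. The robot touches nothing, so I'm handing it in.

```bash
python3 -c "
from station import r
print(r.sense()['wrist_force'],r.finish_job())"
```

```text
the job is handed in; nothing more can be done
[ 0.37954076 -0.45605188  0.7538557 ] None
```

The next nest is at the work mark and the plate looks locked again. I've handed the job in, about 12 s into the 42 s allowed. With the gripper half open, I pressed the knob fully down with one fingertip and turned the plate about 57° clockwise. I then eased off and nudged the knob by its dish rim until the pin sprang into the notch, and lifted clear.

**Last checks:**
- **Turn:** the knob went from 203.4° to 143.3° in the side view and 202.7° to 143.0° in the scene view. That is 60.1° and 59.7°, against a target of 60°.
- **Plunger:** the knob's heights match the start to within about 1 mm, so it is fully up.
- **Bundles:** all four look in place in their nests in the final pictures; I did not measure their positions.
- **Forces:** the highest vertical force read was about 15 N, and about 0 N after lifting clear, so the arm touches nothing.
- **Bystanders:** the arm never came near them, but I did not check them again at the end.

**Disagreement:** the cameras put the real fingertips about 35 mm behind the reported TCP, and the knob contact height confirmed this. Because of that I pressed with one finger of a half-open gripper, which kept the grasp point well away from the knob.

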